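# Check the stirrer's key row and release the key left latched

### The job

The four-place stirrer is about to be plugged in again, and one of its four identical station keys is still latched down. First go along the row from the robot's left to its right, tapping each key with the fingertips, lightly enough that none of them latches or lets go; then press the key that sits latched down, and let it spring up level with the other three. Do not latch any of the others, and leave the glassware and the things on the bench where they are.

Things in the scene. Friction and masses are not known exactly. Their poses are not given: they have to be found in the camera images.
- stirrer: Fixed four-place magnetic stirrer: white housing, 220 mm deep (x, front at -x), 520 mm wide (y). Origin: centre of its underside. The front strip is a deck 50 mm above the bench; four keys on it, 110 mm apart, 85 mm before the origin; a knob 16 mm high 63 mm right of the last key. Behind, four round stir plates, tops 68 mm high, each 115 mm behind its key. Turned up to 0.3 rad
- place_1 (a point): Place 1 in the key row, counted from the robot's left (+y) to its right: the point on the deck surface, 50 mm above the bench, under the centre of the key there
- place_2 (a point): Place 2 in the key row, counted from the robot's left (+y) to its right: the point on the deck surface, 50 mm above the bench, under the centre of the key there
- place_3 (a point): Place 3 in the key row, counted from the robot's left (+y) to its right: the point on the deck surface, 50 mm above the bench, under the centre of the key there
- place_4 (a point): Place 4 in the key row, counted from the robot's left (+y) to its right: the point on the deck surface, 50 mm above the bench, under the centre of the key there
- cap_a: Identical grey key cap A, 32 mm front to back, 34 mm wide, inside a black frame 48 mm square, 4 mm high. Origin: centre of its flat top, z up. Top above the deck: 16 mm with the key up, 11.8 mm latched down, 7 mm fully pressed. The letter says nothing of its place in the row, which differs from run to run
- cap_b: Identical grey key cap B, 32 mm front to back, 34 mm wide, inside a black frame 48 mm square, 4 mm high. Origin: centre of its flat top, z up. Top above the deck: 16 mm with the key up, 11.8 mm latched down, 7 mm fully pressed. The letter says nothing of its place in the row, which differs from run to run
- cap_c: Identical grey key cap C, 32 mm front to back, 34 mm wide, inside a black frame 48 mm square, 4 mm high. Origin: centre of its flat top, z up. Top above the deck: 16 mm with the key up, 11.8 mm latched down, 7 mm fully pressed. The letter says nothing of its place in the row, which differs from run to run
- cap_d: Identical grey key cap D, 32 mm front to back, 34 mm wide, inside a black frame 48 mm square, 4 mm high. Origin: centre of its flat top, z up. Top above the deck: 16 mm with the key up, 11.8 mm latched down, 7 mm fully pressed. The letter says nothing of its place in the row, which differs from run to run
- key_a (a joint): Travel of the key with cap_a, m, downward: 0 up, 0.0042 latched down, 0.009 bottomed. Push-push key; spring 3 N at the top, 5 N at latched depth, 7 N at the bottom: a light touch of 1 to 3 N hardly moves it, up or latched. Pushed past 0.006 and let go, a key that was up stays latched and a latched one springs fully up
- key_b (a joint): Travel of the key with cap_b, m, downward: 0 up, 0.0042 latched down, 0.009 bottomed. Push-push key; spring 3 N at the top, 5 N at latched depth, 7 N at the bottom: a light touch of 1 to 3 N hardly moves it, up or latched. Pushed past 0.006 and let go, a key that was up stays latched and a latched one springs fully up
- key_c (a joint): Travel of the key with cap_c, m, downward: 0 up, 0.0042 latched down, 0.009 bottomed. Push-push key; spring 3 N at the top, 5 N at latched depth, 7 N at the bottom: a light touch of 1 to 3 N hardly moves it, up or latched. Pushed past 0.006 and let go, a key that was up stays latched and a latched one springs fully up
- key_d (a joint): Travel of the key with cap_d, m, downward: 0 up, 0.0042 latched down, 0.009 bottomed. Push-push key; spring 3 N at the top, 5 N at latched depth, 7 N at the bottom: a light touch of 1 to 3 N hardly moves it, up or latched. Pushed past 0.006 and let go, a key that was up stays latched and a latched one springs fully up
- beaker_1_mid (a point): Bystander: small glass beaker, 66 mm tall, 56 mm across, standing on a stir plate; point at its centre
- beaker_2_mid (a point): Bystander: a second beaker like it, on another stir plate
- flask_mid (a point): Bystander: small conical glass flask, 78 mm tall, 64 mm across its foot, on the stir plate behind place_4; point on its axis at half height
- bottle_1_mid (a point): Bystander: white plastic screw-cap bottle, 125 mm tall, 64 mm across, on the bench to the left of the stirrer; point at its centre
- bottle_2_mid (a point): Bystander: a second bottle like it, beside it
- bottle_3_mid (a point): Bystander: small white bottle, 62 mm tall, 38 mm across, near the two; point at its centre
- marker_mid (a point): Bystander: marker pen, 140 mm long, 13 mm thick, lying on the bench to the right of the stirrer; point at its centre
- rack_mid (a point): Bystander: pink microtube rack, 100 x 180 x 45 mm with a few tubes, on the bench to the right of the stirrer; point at its centre

How it is judged (in metres and radians):
On the way, in this order (a step that is already met when the one before it is completed fails the run):
1. key 1 from the left is tapped with the fingers, after the ones before it (((contact force between the fingers and cap_a above 0.3 N and horizontal distance between cap_a and place_1 below 0.02 m) or (contact force between the fingers and cap_b above 0.3 N and horizontal distance between cap_b and place_1 below 0.02 m) or (contact force between the fingers and cap_c above 0.3 N and horizontal distance between cap_c and place_1 below 0.02 m) or (contact force between the fingers and cap_d above 0.3 N and horizontal distance between cap_d and place_1 below 0.02 m))).
2. key 2 from the left is tapped with the fingers, after the ones before it (((contact force between the fingers and cap_a above 0.3 N and horizontal distance between cap_a and place_2 below 0.02 m) or (contact force between the fingers and cap_b above 0.3 N and horizontal distance between cap_b and place_2 below 0.02 m) or (contact force between the fingers and cap_c above 0.3 N and horizontal distance between cap_c and place_2 below 0.02 m) or (contact force between the fingers and cap_d above 0.3 N and horizontal distance between cap_d and place_2 below 0.02 m))).
3. key 3 from the left is tapped with the fingers, after the ones before it (((contact force between the fingers and cap_a above 0.3 N and horizontal distance between cap_a and place_3 below 0.02 m) or (contact force between the fingers and cap_b above 0.3 N and horizontal distance between cap_b and place_3 below 0.02 m) or (contact force between the fingers and cap_c above 0.3 N and horizontal distance between cap_c and place_3 below 0.02 m) or (contact force between the fingers and cap_d above 0.3 N and horizontal distance between cap_d and place_3 below 0.02 m))).
4. key 4 from the left is tapped with the fingers, after the ones before it (((contact force between the fingers and cap_a above 0.3 N and horizontal distance between cap_a and place_4 below 0.02 m) or (contact force between the fingers and cap_b above 0.3 N and horizontal distance between cap_b and place_4 below 0.02 m) or (contact force between the fingers and cap_c above 0.3 N and horizontal distance between cap_c and place_4 below 0.02 m) or (contact force between the fingers and cap_d above 0.3 N and horizontal distance between cap_d and place_4 below 0.02 m))).
5. after the four taps the latched key is pressed past its latch (more than 6 mm down) (value of joint any of key_a, key_b, key_c, key_d above 0.006 m).
At the end, for the whole second after the job is handed in: All four keys stand fully up (within 1.5 mm of the top of their travel) (value of joint each of key_a, key_b, key_c, key_d below 0.0015 m); the robot touches nothing.
It fails at once if while one key is latched down, another is pushed down far enough to latch too (more than 5.5 mm) ((value of joint key_a above 0.0055 m and value of joint key_b above 0.003 m) or (value of joint key_a above 0.0055 m and value of joint key_c above 0.003 m) or (value of joint key_a above 0.0055 m and value of joint key_d above 0.003 m) or (value of joint key_b above 0.0055 m and value of joint key_a above 0.003 m) or (value of joint key_b above 0.0055 m and value of joint key_c above 0.003 m) or (value of joint key_b above 0.0055 m and value of joint key_d above 0.003 m) or (value of joint key_c above 0.0055 m and value of joint key_a above 0.003 m) or (value of joint key_c above 0.0055 m and value of joint key_b above 0.003 m) or (value of joint key_c above 0.0055 m and value of joint key_d above 0.003 m) or (value of joint key_d above 0.0055 m and value of joint key_a above 0.003 m) or (value of joint key_d above 0.0055 m and value of joint key_b above 0.003 m) or (value of joint key_d above 0.0055 m and value of joint key_c above 0.003 m)).
It fails at once if glassware, a bottle, the marker or the rack is moved, lifted or knocked more than 25 mm (distance of any of beaker_1_mid, beaker_2_mid, flask_mid, bottle_1_mid, bottle_2_mid, bottle_3_mid, marker_mid, rack_mid from where it was at the start of the episode above 0.025 m).
It also fails if it takes over 61 s, if anything falls off the work surface, if the arm or the gripper's body presses on something with over 40 N, if the wrist force passes 120 N, or if a joint passes its speed limit or range.

### The arm

A 6-joint arm with a two-finger parallel gripper is mounted at the origin on the work surface. World frame = base frame: x ahead of the robot, y to its left, z up, the work surface at z = 0. Lengths are in mm, angles in rad, forces in N, time in s.
With the tool pointing down it reaches from about 300 to 775 mm from the base axis. Payload 14.6 kg.
Tool frame: the origin (TCP) lies between the finger pads; the fingertips stand 22 mm ahead of it and the grasp point (between the pads) lies 3 mm ahead of it (finger_overhang is the distance from the TCP to the fingertips, in mm); z points along the fingers, y is the direction in which the jaws open and shut (so a half turn about z gives the same grasp; the last joint's range is limited). The gripper opens to 94 mm and grips with 3 to 60 N. Pads are 16 mm wide; open, the fingers measure 119 mm over their backs; the gripper's body (75 mm by 177 mm) begins 78 mm behind the grasp point.
Start: joints at [1.254, 0.3, 1.521, -0, 1.321, -0.067], TCP at [135.963, 532.92, 227.446] pointing down, gripper open.
Joint ranges: [-3.03, 3.03], [-0.79, 2.21], [0.23, 2.52], [-1.04, 4.18], [0, 3.07], [-2.55, 2.55]. Speed limits (rad/s): [2.22, 2.22, 2.57, 3.14, 3.14, 3.14].

### API

Orientations are given as [roll, pitch, yaw] about the fixed x, y, z axes, in that order (R = Rz(yaw) Ry(pitch) Rx(roll)).
In Python, from cell import * gives the robot as it stands.
- The arm moves only by the tool jog_arm, never from a script. Its argument "increments" is a list of rows, each a list of 7 numbers: the shift along the tool's x, y, z in cm, then the turn, a rotation vector about the tool's x, y, z in degrees, then the finger opening in cm, from 0 to 9.4. In form: [[x, y, z, wx, wy, wz, grip], ...]. A call has 1 to 20 rows; each row shifts and turns the commanded pose from where the row before left it, along the tool's axes as they then stand; what a row does not reach is not made up. A row lasts 1/8 s, in which the tool goes at most 62.5 mm and 10.7 degrees, less where a joint would pass 70% of its speed; a pose out of reach is approached as far as the arm can. A call is refused whole if a number of a shift passes 6.25 or a number of a turn 10.7, either way. A call with a gripper value outside its range is refused whole. The fingers move at their own pace and stop on an object; "squeeze" is the grip in N (left out, the last holds). Time passes only in rows, so rows that do not move let the fingers close. It gives the time, the measured TCP pose, the force and the opening at its end, in the units of the state.
- read_state(): the state, without advancing time (a new reading comes with each control period).
- camera(name): name is "side" or "top"; returns a dict with "image" (480x640x3 uint8, red, green, blue), "K" (3x3 intrinsics, pixels), "rvec" (rotation vector, rad) and "tvec" (3), from world to camera coordinates, as OpenCV has them. Camera axes: x right, y down, z forward; pixel columns grow to the right and rows downward; lengths in mm; the calibration is good to about 2 mm. A picture is of the moment at which its call begins. There is no depth.
- sign_off(): hands the job in, once; it reports no verdict.
Trained networks look in a picture, given as the dict that the camera call returned (one of the last four; its "shot" number tells which), for a name from the list of things; names that differ only in an ending like _2 or _b are one class to them, and where a whole thing is asked for, a point or a joint stands for the part that bears it (a point fixed in the world has none). Each returns a list of dicts, best first, with "conf" (0 to 1); they miss things now and then, are a little off and sometimes report something else, mostly with a low value. They report only what shows in the picture. A call takes as long as a camera call.
- recognise(picture, name): "centre" ([x, y, z] in mm, in the coordinates of the camera as it stood for that picture, good to about 4 mm: the middle of the surface that is visible of it).
- regions_of(picture, name): "mask" (480x640 bool, what is visible of it).
The state is a dict: "clock": time; "joints": joint angles; "qd": joint speeds; "effort": joint torques, N m; "eef_pos": TCP position; "eef_rot": TCP orientation; "wrist_force": force on the tool from outside, world axes, zero at the start; "moment": the same for the moment, N m; "finger_gap": finger opening in mm.
Only numpy, scipy, OpenCV 4.12 (cv2) and the standard library are available. Lean on these libraries where they do the work, as an engineer would, in place of code of your own. Each camera call takes 0.05 s, during which the arm holds its last target.

## Working session

There is one attempt and no reset: what is moved stays moved. The work goes in short steps, Python scripts to look and compute and a tool call to move; the robot and the scene stay as the last step left them, time stands still between calls to the robot, and variables do not carry over. Pictures are saved under pics/ and viewed, and the job is handed in when it is done.

Besides the shell and the picture viewer there is one more tool, called after "Call:" by a JSON object that holds its "op" and its "data", one argument or row to a line. jog_arm: Moves the arm, as the interface text tells. Its arguments: {"type":"object","properties":{"increments":{"type":"array"},"squeeze":{"type":"number"}},"required":["increments"]}

```bash
mkdir -p pics
cat > h.py <<'E'
from cell import *
import numpy as np, cv2
def save(p,n): cv2.imwrite('pics/'+n+'.png',cv2.cvtColor(p['image'],cv2.COLOR_RGB2BGR))
def w(p,c):
    R=cv2.Rodrigues(np.array(p['rvec'],float))[0]; return R.T@(np.array(c)-np.array(p['tvec']).ravel())
def proj(p,X): return cv2.projectPoints(np.array(X,float).reshape(-1,3),np.array(p['rvec'],float),np.array(p['tvec'],float),np.array(p['K'],float),None)[0].reshape(-1,2)
def back(p,uv,z):
    R=cv2.Rodrigues(np.array(p['rvec'],float))[0];t=np.array(p['tvec']).ravel();C=-R.T@t
    d=R.T@np.linalg.inv(p['K'])@np.array([uv[0],uv[1],1.]);return C+d*(z-C[2])/d[2]
E
python3 - <<'E'
from h import *
np.set_printoptions(precision=1,suppress=True)
print(read_state())
for n in('top','side'):
    p=camera(n);save(p,n+'0')
    print(n,w(p,[0,0,0]))
    for o in('cap_a','stirrer','beaker_1_mid','flask_mid','bottle_1_mid','rack_mid'):
        for r in recognise(p,o): print(o,round(r['conf'],2),w(p,r['centre']),proj(p,w(p,r['centre']))[0])
    for r in regions_of(p,'cap_a'):
        ys,xs=np.where(r['mask']);print('mask',round(r['conf'],2),len(xs),xs.mean(),ys.mean(),back(p,(xs.mean(),ys.mean()),66))
E
```

```text
{'clock': 0.0, 'joints': array([ 1.3,  0.3,  1.5, -0. ,  1.3, -0.1]), 'qd': array([ 0., -0.,  0.,  0., -0.,  0.]), 'effort': array([  0. , -53.2, -35.3,   0.1,   0. ,  -0. ]), 'eef_pos': array([135.9, 532.7, 226.9]), 'eef_rot': array([-3.1, -0. ,  2.9]), 'wrist_force': array([-0. ,  0.1, -0.3]), 'moment': array([ 0. , -0.1, -0. ]), 'finger_gap': 93.97352524004327}
top [ 313.2   13.1 1205.4]
cap_a 0.79 [506.9  67.7  65.7] [276.5 253.6]
cap_a 0.66 [592.9  34.5  63.4] [286.  216.3]
cap_a 0.51 [ 527.3 -144.6   62.7] [365.2 233.1]
cap_a 0.45 [513.5 -37.2  62.9] [320.8 245. ]
cap_a 0.42 [ 524.1 -146.2   60.5] [366.  234.5]
stirrer 0.9 [592.3  35.4  63.2] [285.7 216.6]
stirrer 0.73 [ 624.1 -126.7  104.2] [352.8 189.7]
beaker_1_mid 0.6 [613.8 191.6  94.6] [216.6 213.5]
beaker_1_mid 0.52 [513.3 -36.   68.7] [320.3 244.7]
flask_mid 0.73 [ 625.6 -128.2  102.2] [353.3 189.3]
flask_mid 0.25 [492.5 444.7 111.5] [106.7 279.8]
bottle_1_mid 0.96 [491.9 445.1 112. ] [106.4 280.1]
rack_mid 0.68 [ 591.7 -478.4   49.5] [496.9 189.7]
rack_mid 0.35 [590.1  35.7  65. ] [285.6 217.4]
mask 0.76 201 274.910447
[... 423 characters left out ...]
83.4 206.7]
cap_a 0.48 [ 529.6 -154.4   66.8] [348.3 288.2]
stirrer 0.83 [582.4 -70.2  61.3] [351.7 257.2]
stirrer 0.56 [518.9 -45.7  63.2] [323.2 258.1]
beaker_1_mid 0.66 [608.7 173.9 111.1] [318.9 180.6]
beaker_1_mid 0.24 [583.6 -68.3  62.8] [351.8 256.1]
flask_mid 0.78 [ 633.7 -149.1  100. ] [389.1 261.8]
bottle_1_mid 0.79 [495.4 433.2  73.6] [249.3 152.6]
rack_mid 0.63 [ 589.8 -502.3   42.7] [466.5 423.2]
mask 0.67 115 281.2869565217391 206.08695652173913 [496.2 169.4  66. ]
mask 0.64 224 347.8794642857143 289.57589285714283 [ 527.2 -156.9   66. ]
mask 0.57 153 323.8562091503268 258.57516339869284 [518.5 -50.1  66. ]
mask 0.46 131 300.87786259541986 231.45801526717557 [505.4  57.8  66. ]
```

Run:
```python
from h import *
for n,(x0,y0,x1,y1) in (('top',(190,170,400,300)),('side',(250,150,420,320))):
    im=cv2.imread(f'pics/{n}0.png')[y0:y1,x0:x1]; s=min(800/im.shape[1],600/im.shape[0])
    cv2.imwrite(f'pics/{n}crop.png',cv2.resize(im,None,fx=s,fy=s,interpolation=cv2.INTER_CUBIC)); print(s)
```

```text
3.8095238095238093
3.5294117647058822
```

View pics/top0.png

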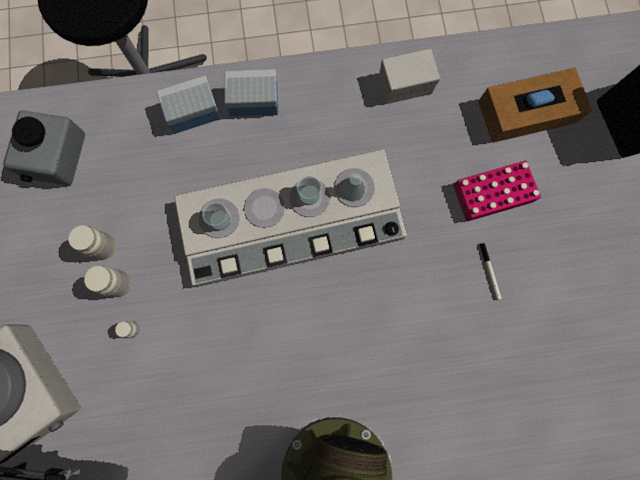

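View pics/side0.png

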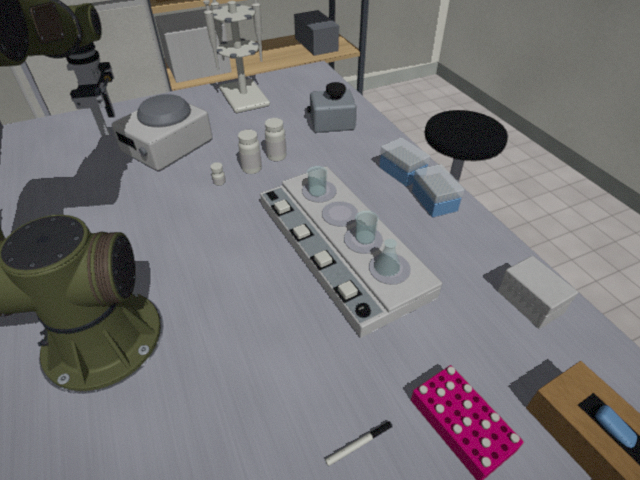

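```bash
sleep 1
```

```text
(no output)
```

View pics/topcrop.png

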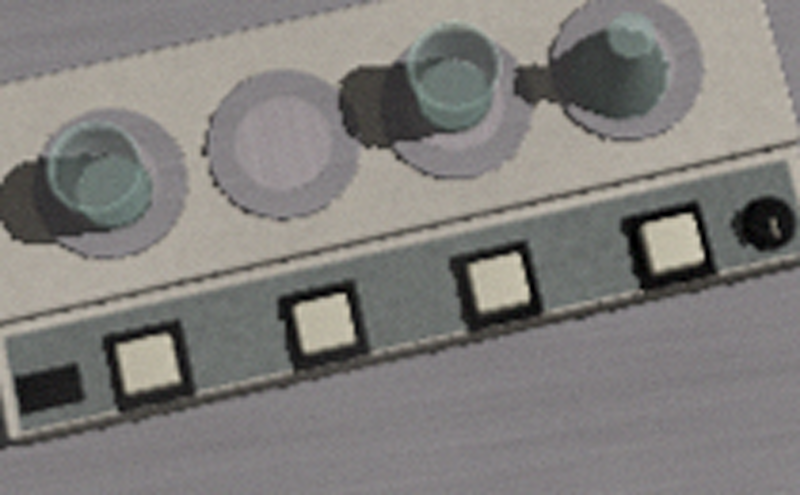

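View pics/sidecrop.png

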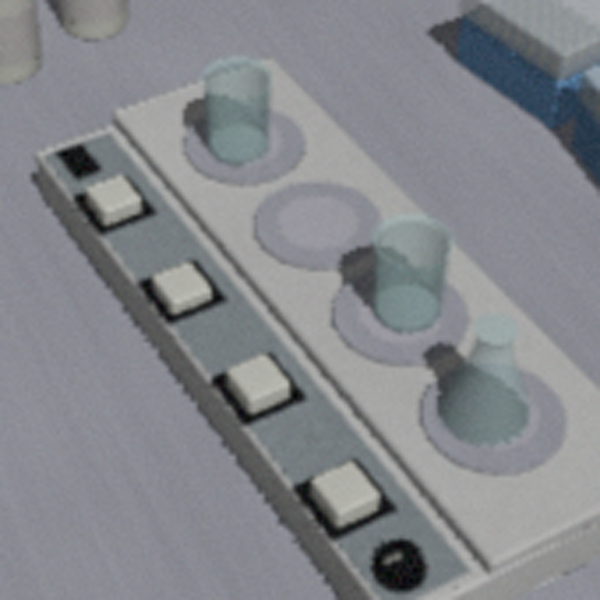

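Run:
```python
from h import *
from scipy.optimize import least_squares
np.set_printoptions(precision=2,suppress=True)
s=read_state();print(s['eef_pos'],s['eef_rot'],s['wrist_force'])
pt=camera('top');ps=camera('side')
T=lambda u,v:(190+u/3.8095,170+v/3.8095)
for q in((149,365),(671,244)):print(T(*q),back(pt,T(*q),54))
# model fit: frame centres at z=54 from dark-frame + cap segmentation
def fr(p,us):
    out=[]
    g=p['image'].astype(int).sum(2)
    for u,v in us:
        u,v=int(u),int(v);r=22
        m=(g[v-r:v+r,u-r:u+r]<200).astype(np.uint8)
        n,l,st,c=cv2.connectedComponentsWithStats(m)
        k=min(range(1,n),key=lambda i:np.hypot(*(c[i]-r)) if st[i,4]>60 else 99)
        ys,xs=np.where(l==k); hull=cv2.convexHull(np.stack([xs,ys],1).astype(np.int32))
        M=cv2.moments(hull);out.append((u-r+M['m10']/M['m00'],v-r+M['m01']/M['m00']));print(p['shot'],st[k],out[-1],back(p,out[-1],54))
    return np.array(out)
a=fr(pt,[(229,265),(275,255),(320,244),(366,234)]);b=fr(ps,[(281,206),(301,231),(324,258),(348,290)])
```

```text
[135.96 532.92 227.46] [ 3.14 -0.    2.89] [ 0.43  0.56 -0.17]
(229.11274445465284, 265.8130988318677) [495.52 181.62  54.  ]
(366.1386008662554, 234.05040031500198) [ 526.32 -147.55   54.  ]
3 [ 10  11  24  25 222] (228.83314998166483, 266.3124312431243) [494.44 182.39  54.  ]
3 [ 10  11  24  24 212] (274.2873149259704, 255.234493797519) [505.85  73.92  54.  ]
3 [ 10  11  34  28 262] (321.9863090248673, 246.61162335848002) [510.81 -39.85  54.  ]
3 [  0  11  44  30 297] (364.2803591470258, 237.5618406285073) [ 518.57 -141.86   54.  ]
4 [12 21 23 11 63] (281.2601918465228, 209.5611510791367) [495.26 169.4   54.  ]
4 [11 15 24 17 78] (301.16920842411037, 232.3747276688453) [509.22  65.95  54.  ]
4 [ 8 20 26 14 92] (322.03804797353183, 261.9735318444996) [514.59 -48.28  54.  ]
4 [  8  18  28  17 109] (346.42261904761904, 293.2334656084656) [ 524.32 -156.46   54.  ]
```

Call:
{"op": "jog_arm", "data": {
  "increments": [
    [0, 0, 0, 0, 0, -6.6, 0],
    [0, 0, 0, 0, 0, -6.6, 0],
    [0, 0, 0, 0, 0, -6.6, 0],
    [0, 0, 0, 0, 0, 0, 0]
  ],
  "squeeze": 10
}}

```text
clock: 1.4
eef_pos: [136.0, 532.9, 227.5]
eef_rot: [3.142, 0.0, -3.047]
wrist_force: [-1.0, 0.0, -0.1]
finger_gap: 57.7
```

Call:
{"op": "jog_arm", "data": {
  "increments": [
    [-1.5, -1.9, 0, 0, 0, 0, 0],
    [-2.6, -3.1, 0, 0, 0, 0, 0],
    [-2.6, -3.1, 0, 0, 0, 0, 0],
    [-2.6, -3.1, 0, 0, 0, 0, 0],
    [-2.6, -3.1, 0, 0, 0, 0, 0],
    [-2.6, -3.1, 0, 0, 0, 0, 0],
    [-2.6, -3.1, 0, 0, 0, 0, 0],
    [-2.6, -3.1, 0, 0, 0, 0, 0],
    [-2.6, -3.1, 0, 0, 0, 0, 0],
    [-2.6, -3.1, 0, 0, 0, 0, 0],
    [-2.6, -3.1, 0, 0, 0, 0, 0],
    [-2.6, -3.1, 0, 0, 0, 0, 0],
    [-2.6, -3.1, 0, 0, 0, 0, 0],
    [0, 0, 0, 0, 0, 0, 0]
  ]
}}

```text
clock: 3.15
eef_pos: [500.0, 173.4, 227.1]
eef_rot: [-3.141, -0.0, -3.051]
wrist_force: [-0.5, -0.3, 0.7]
finger_gap: 0.4
```

Call:
{"op": "jog_arm", "data": {
  "increments": [
    [0.35, 0.6, 1.1, 0, 0, 0, 0],
    [0, 0, 3, 0, 0, 0, 0],
    [0, 0, 3, 0, 0, 0, 0],
    [0, 0, 3, 0, 0, 0, 0],
    [0, 0, 2, 0, 0, 0, 0],
    [0, 0, 1, 0, 0, 0, 0],
    [0, 0, 0, 0, 0, 0, 0]
  ]
}}

```text
clock: 4.03
eef_pos: [494.2, 181.2, 96.1]
eef_rot: [-3.141, -0.001, -3.045]
wrist_force: [-0.5, -0.4, 0.3]
finger_gap: 0.3
```

```bash
cat > look.py <<'E'
from h import *
import sys
n=sys.argv[1];o=[]
for c,(x0,y0,x1,y1) in (('top',(190,170,400,300)),('side',(250,150,420,320))):
    p=camera(c); im=cv2.cvtColor(p['image'][y0:y1,x0:x1],cv2.COLOR_RGB2BGR); o.append(cv2.resize(im,(400,int(400*im.shape[0]/im.shape[1])),interpolation=cv2.INTER_CUBIC))
h=max(i.shape[0] for i in o); o=[cv2.copyMakeBorder(i,0,h-i.shape[0],0,0,0) for i in o]
cv2.imwrite(f'pics/{n}.png',np.hstack(o)); print(read_state()['wrist_force'])
E
python3 look.py a1
```

```text
[ 0.44318224 -0.1063839   0.57415488]
```

View pics/a1.png

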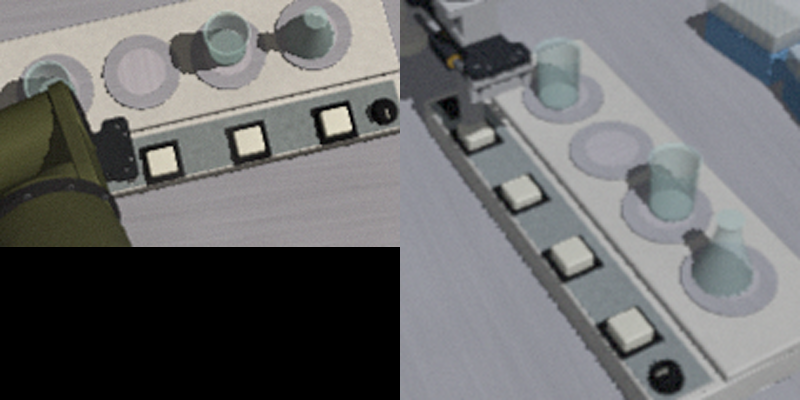

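Call:
{"op": "jog_arm", "data": {
  "increments": [
    [-0.15, -0.2, 0.4, 0, 0, 0, 0],
    [0, 0, 0.2, 0, 0, 0, 0],
    [0, 0, 0.1, 0, 0, 0, 0],
    [0, 0, 0, 0, 0, 0, 0]
  ]
}}

```text
clock: 4.62
eef_pos: [496.5, 178.7, 89.4]
eef_rot: [3.142, -0.0, -3.046]
wrist_force: [-0.8, 0.4, -0.7]
finger_gap: 0.3
```

Call:
{"op": "jog_arm", "data": {
  "increments": [
    [0, 0, 0.05, 0, 0, 0, 0]
  ]
}}

```text
clock: 4.75
eef_pos: [496.5, 178.8, 89.0]
eef_rot: [3.142, 0.0, -3.046]
wrist_force: [-0.0, 0.2, 0.4]
finger_gap: 0.7
```

Call:
{"op": "jog_arm", "data": {
  "increments": [
    [0, 0, 0.05, 0, 0, 0, 0]
  ]
}}

```text
clock: 4.88
eef_pos: [496.5, 178.8, 88.5]
eef_rot: [3.142, 0.0, -3.046]
wrist_force: [-0.3, -0.0, 0.3]
finger_gap: 0.8
```

Call:
{"op": "jog_arm", "data": {
  "increments": [
    [0, 0, 0.05, 0, 0, 0, 0]
  ]
}}

```text
clock: 5.0
eef_pos: [496.5, 178.8, 88.1]
eef_rot: [3.142, 0.0, -3.046]
wrist_force: [-1.8, -1.1, 3.1]
finger_gap: -0.0
```

Call:
{"op": "jog_arm", "data": {
  "increments": [
    [0, 0, 0.05, 0, 0, 0, 0]
  ]
}}

```text
clock: 5.12
eef_pos: [496.5, 178.8, 87.6]
eef_rot: [3.142, 0.0, -3.046]
wrist_force: [-1.5, 0.7, 3.7]
finger_gap: 0.5
```

Call:
{"op": "jog_arm", "data": {
  "increments": [
    [0, 0, -0.7, 0, 0, 0, 0],
    [0, 0, -0.8, 0, 0, 0, 0],
    [0, -2, 0, 0, 0, 0, 0],
    [0, -3.5, 0, 0, 0, 0, 0],
    [0, -3.5, 0, 0, 0, 0, 0],
    [0, -2, 0, 0, 0, 0, 0],
    [0, 0, 0.8, 0, 0, 0, 0],
    [0, 0, 0.6, 0, 0, 0, 0],
    [0, 0, 0, 0, 0, 0, 0]
  ]
}}

```text
clock: 6.25
eef_pos: [506.6, 70.0, 87.8]
eef_rot: [3.141, -0.001, -3.045]
wrist_force: [0.5, -0.2, -0.2]
finger_gap: 0.0
```

Call:
{"op": "jog_arm", "data": {
  "increments": [
    [0, 0, 0.05, 0, 0, 0, 0]
  ]
}}

```text
clock: 6.38
eef_pos: [507.0, 69.8, 88.0]
eef_rot: [-3.142, 0.0, -3.045]
wrist_force: [0.1, 0.2, -0.8]
finger_gap: 0.3
```

Call:
{"op": "jog_arm", "data": {
  "increments": [
    [0, 0, 0.05, 0, 0, 0, 0]
  ]
}}

```text
clock: 6.5
eef_pos: [507.1, 69.6, 87.6]
eef_rot: [-3.142, 0.0, -3.045]
wrist_force: [0.1, 0.4, 0.1]
finger_gap: 0.8
```

Call:
{"op": "jog_arm", "data": {
  "increments": [
    [0, 0, 0, 0, 0, 0, 0]
  ]
}}

```text
clock: 6.62
eef_pos: [507.0, 69.4, 87.5]
eef_rot: [-3.142, 0.0, -3.046]
wrist_force: [-0.1, 0.4, -0.0]
finger_gap: 0.4
```

Call:
{"op": "jog_arm", "data": {
  "increments": [
    [0, 0, 0.1, 0, 0, 0, 0],
    [0, 0, 0.1, 0, 0, 0, 0],
    [0, 0, 0.1, 0, 0, 0, 0],
    [0, 0, 0, 0, 0, 0, 0]
  ]
}}

```text
clock: 7.12
eef_pos: [507.0, 69.3, 84.6]
eef_rot: [3.142, 0.0, -3.046]
wrist_force: [-1.8, -0.8, 4.0]
finger_gap: 0.5
```

Call:
{"op": "jog_arm", "data": {
  "increments": [
    [0, 0, 0.04, 0, 0, 0, 0]
  ]
}}

```text
clock: 7.25
eef_pos: [507.0, 69.3, 84.2]
eef_rot: [-3.142, 0.0, -3.046]
wrist_force: [-1.1, 0.1, 4.9]
finger_gap: 0.3
```

Call:
{"op": "jog_arm", "data": {
  "increments": [
    [0, 0, 0.03, 0, 0, 0, 0]
  ]
}}

```text
clock: 7.38
eef_pos: [507.0, 69.3, 83.9]
eef_rot: [-3.142, 0.0, -3.046]
wrist_force: [-2.0, -0.1, 4.9]
finger_gap: 0.5
```

Call:
{"op": "jog_arm", "data": {
  "increments": [
    [0, 0, 0.02, 0, 0, 0, 0]
  ]
}}

```text
clock: 7.5
eef_pos: [507.0, 69.3, 83.6]
eef_rot: [3.142, 0.0, -3.046]
wrist_force: [-2.4, -0.4, 5.7]
finger_gap: 0.5
```

Call:
{"op": "jog_arm", "data": {
  "increments": [
    [0, 0, -0.8, 0, 0, 0, 0],
    [0, 0, -1.1, 0, 0, 0, 0],
    [0, -2, 0, 0, 0, 0, 0],
    [0, -3.5, 0, 0, 0, 0, 0],
    [0, -3.5, 0, 0, 0, 0, 0],
    [0, -2, 0, 0, 0, 0, 0],
    [0, 0, 0, 0, 0, 0, 0],
    [0, 0, 0.8, 0, 0, 0, 0],
    [0, 0, 0.4, 0, 0, 0, 0],
    [0, 0, 0.1, 0, 0, 0, 0],
    [0, 0, 0, 0, 0, 0, 0]
  ]
}}

```text
clock: 8.88
eef_pos: [517.5, -39.9, 89.5]
eef_rot: [3.142, -0.0, -3.045]
wrist_force: [0.5, 0.1, -0.2]
finger_gap: 0.6
```

Call:
{"op": "jog_arm", "data": {
  "increments": [
    [0, 0, 0.1, 0, 0, 0, 0]
  ]
}}

```text
clock: 9.0
eef_pos: [517.6, -40.1, 88.7]
eef_rot: [-3.142, 0.0, -3.046]
wrist_force: [-0.5, 0.5, 0.9]
finger_gap: 0.6
```

Call:
{"op": "jog_arm", "data": {
  "increments": [
    [0, 0, 0.05, 0, 0, 0, 0]
  ]
}}

```text
clock: 9.12
eef_pos: [517.6, -40.2, 88.2]
eef_rot: [-3.142, 0.0, -3.046]
wrist_force: [-1.1, -0.2, 3.3]
finger_gap: 0.4
```

Call:
{"op": "jog_arm", "data": {
  "increments": [
    [0, 0, 0.03, 0, 0, 0, 0]
  ]
}}

```text
clock: 9.25
eef_pos: [517.6, -40.2, 88.0]
eef_rot: [3.142, 0.0, -3.046]
wrist_force: [-1.5, 0.8, 3.2]
finger_gap: 0.2
```

Key 3 is up and tapped. On to key 4.

Call:
{"op": "jog_arm", "data": {
  "increments": [
    [0, 0, -0.7, 0, 0, 0, 0],
    [0, 0, -0.8, 0, 0, 0, 0],
    [0, -2, 0, 0, 0, 0, 0],
    [0, -3.5, 0, 0, 0, 0, 0],
    [0, -3.5, 0, 0, 0, 0, 0],
    [0, -2, 0, 0, 0, 0, 0],
    [0, 0, 0, 0, 0, 0, 0],
    [0, 0, 0.8, 0, 0, 0, 0],
    [0, 0, 0.5, 0, 0, 0, 0],
    [0, 0, 0.1, 0, 0, 0, 0],
    [0, 0, 0, 0, 0, 0, 0]
  ]
}}

```text
clock: 10.62
eef_pos: [528.1, -149.4, 88.7]
eef_rot: [-3.142, -0.0, -3.045]
wrist_force: [0.2, 0.0, 0.2]
finger_gap: 0.4
```

Call:
{"op": "jog_arm", "data": {
  "increments": [
    [0, 0, 0.05, 0, 0, 0, 0]
  ]
}}

```text
clock: 10.75
eef_pos: [528.2, -149.7, 88.4]
eef_rot: [-3.141, 0.0, -3.046]
wrist_force: [-0.3, 1.1, -0.2]
finger_gap: 0.5
```

Call:
{"op": "jog_arm", "data": {
  "increments": [
    [0, 0, 0.05, 0, 0, 0, 0]
  ]
}}

```text
clock: 10.88
eef_pos: [528.1, -149.7, 88.0]
eef_rot: [-3.141, 0.0, -3.046]
wrist_force: [-0.7, 0.9, 3.0]
finger_gap: 0.4
```

Call:
{"op": "jog_arm", "data": {
  "increments": [
    [0, 0, 0.03, 0, 0, 0, 0]
  ]
}}

```text
clock: 11.0
eef_pos: [528.2, -149.7, 87.7]
eef_rot: [-3.142, 0.0, -3.046]
wrist_force: [-1.0, 1.9, 3.0]
finger_gap: 0.7
```

Call:
{"op": "jog_arm", "data": {
  "increments": [
    [0, 0, -0.7, 0, 0, 0, 0],
    [0, 0, -0.8, 0, 0, 0, 0],
    [0, 2, 0, 0, 0, 0, 0],
    [0, 3.6, 0, 0, 0, 0, 0],
    [0, 3.6, 0, 0, 0, 0, 0],
    [0, 3.6, 0, 0, 0, 0, 0],
    [0, 3.6, 0, 0, 0, 0, 0],
    [0, 3.6, 0, 0, 0, 0, 0],
    [0, 2, 0, 0, 0, 0, 0],
    [0, 0, 0, 0, 0, 0, 0],
    [0, 0, 0.8, 0, 0, 0, 0],
    [0, 0, 0.6, 0, 0, 0, 0],
    [0, 0, 0, 0, 0, 0, 0]
  ]
}}

```text
clock: 12.62
eef_pos: [506.7, 68.8, 87.7]
eef_rot: [3.142, -0.001, -3.047]
wrist_force: [-0.0, -0.2, -0.1]
finger_gap: 0.6
```

Call:
{"op": "jog_arm", "data": {
  "increments": [
    [0, 0, 0.3, 0, 0, 0, 0],
    [0, 0, 0.2, 0, 0, 0, 0],
    [0, 0, 0.2, 0, 0, 0, 0],
    [0, 0, 0.05, 0, 0, 0, 0],
    [0, 0, 0, 0, 0, 0, 0]
  ]
}}

```text
clock: 13.25
eef_pos: [507.2, 69.0, 81.3]
eef_rot: [-3.141, 0.001, -3.046]
wrist_force: [-1.6, -3.5, 6.7]
finger_gap: 0.1
```

Call:
{"op": "jog_arm", "data": {
  "increments": [
    [0, 0, 0.1, 0, 0, 0, 0],
    [0, 0, 0, 0, 0, 0, 0]
  ]
}}

```text
clock: 13.5
eef_pos: [507.2, 69.1, 80.3]
eef_rot: [-3.141, 0.001, -3.046]
wrist_force: [-2.1, -2.6, 6.0]
finger_gap: 0.3
```

Call:
{"op": "jog_arm", "data": {
  "increments": [
    [0, 0, -0.4, 0, 0, 0, 0],
    [0, 0, -0.4, 0, 0, 0, 0],
    [0, 0, -1, 0, 0, 0, 0],
    [0, 0, 0, 0, 0, 0, 0]
  ]
}}

```text
clock: 14.0
eef_pos: [507.3, 69.4, 98.7]
eef_rot: [3.141, 0.001, -3.046]
wrist_force: [0.6, 0.6, -0.7]
finger_gap: 0.8
```

Call:
{"op": "jog_arm", "data": {
  "increments": [
    [0, 0, -2, 0, 0, 0, 0],
    [0, 0, -4, 0, 0, 0, 0],
    [0, 0, -4, 0, 0, 0, 0],
    [0, 4, -2, 0, 0, 0, 0],
    [0, 5, 0, 0, 0, 0, 0],
    [0, 5, 0, 0, 0, 0, 0],
    [0, 5, 0, 0, 0, 0, 0],
    [0, 4, 0, 0, 0, 0, 0],
    [0, 2, 0, 0, 0, 0, 0],
    [0, 0, 0, 0, 0, 0, 0]
  ]
}}

```text
clock: 15.25
eef_pos: [482.9, 318.4, 217.5]
eef_rot: [-3.141, -0.001, -3.045]
wrist_force: [0.4, -0.1, 0.3]
finger_gap: 0.5
```

```bash
python3 look.py a2
python3 - <<'E'
from h import *
p=camera('side');im=p['image'][150:320,250:420];cv2.imwrite('pics/s3.png',cv2.cvtColor(cv2.resize(im,(600,600),interpolation=cv2.INTER_CUBIC),cv2.COLOR_RGB2BGR))
E
```

```text
[0.11958619 0.26372453 0.60298352]
```

View pics/s3.png

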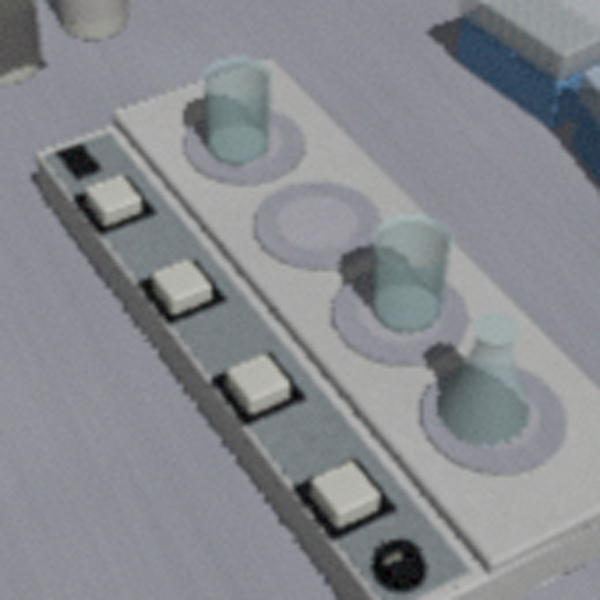

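Run:
```python
import cv2,numpy as np
a=cv2.imread('pics/sidecrop.png');b=cv2.imread('pics/s3.png')
cv2.imwrite('pics/cmp.png',np.hstack([cv2.resize(i[140:440,60:320],(400,462)) for i in(a,b)]))
d=np.abs(a.astype(int)-b).sum(2)
for n,(x,y) in zip('1234',[(115,203),(183,290),(260,385),(347,497)]):print(n,d[y-35:y+35,x-35:x+35].mean())
```

```text
1 8.757959183673469
2 21.265510204081632
3 8.954489795918366
4 9.08
```

View pics/cmp.png

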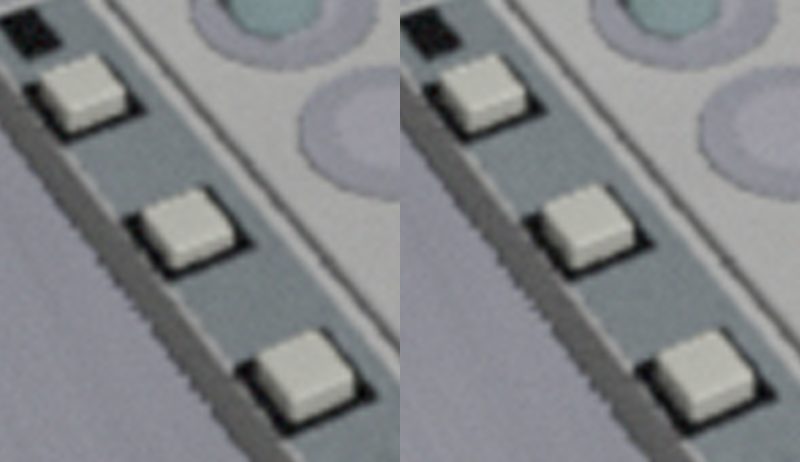

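Comparing before (left) and after (right), only key 2 has changed. It now stands as high as its neighbours, with its taller side face visible around (590, 250). The glassware hasn't moved and the arm is clear.

```bash
python3 -c "
from cell import *
print(sign_off())"
```

```text
the job is handed in; nothing more can be done
None
```

I tapped the four keys from left to right, then pressed the latched one, key 2, and it sprang up. I handed the job in at about 15 s on the robot's clock, with the arm clear.

- **Taps:** Keys 1, 3 and 4 made contact at full height with about 3–4 N. Key 2 made contact about 4 mm lower, at latched depth. That tap was firmer than the 1–3 N light touch, reaching 5–6 N, but key 2 did not let go.
- **Press:** I pressed key 2 about 8 mm down, past its 6 mm latch point, and let go.
- **Last checks:** Side-camera pictures from before and after differ only at key 2, which now stands level with the other three. The beakers and flask look unmoved. I did not check the rack, marker and bottles in a final picture, but the arm stayed clear of them. No check failed or disagreed, except that the two cameras put the keys up to about 10 mm apart along the row. I used a point in between, and the fingertips met every key.

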